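# Lock the tumbling barrel's bayonet lid

### The job

One of the two tumbling barrels on the bench has its lid only resting askew on the rim. Turn that lid, without taking it off, until its two lugs drop into the slots of the rim, then push it down against the spring and turn it a quarter turn clockwise (seen from above) so that it springs up into its notches and stays locked. Leave the other, closed barrel as it is and do not knock over or shove the things standing around.

Things in the scene. Friction and masses are not known exactly. Their poses are not given: they have to be found in the camera images.
- barrel_rim (a point): Centre of the rim (top edge, 85 mm over the bench) of the open grey plastic tumbling barrel: fixed upright round pot, 112 mm across, black foot. z up. Two slots in the rim, open upwards, 23 mm wide, lie on its +x and -x sides; a thin upright rib outside the barrel marks each. Inside, under the lid, is a spring plate: 3 N to start, 0.6 N more per mm, about 10 N at full depth.
- barrel_slot (a point): Mouth of one of the barrel's two slots, 42 mm from the centre, at rim height (the other is opposite). From a slot a lug pushed down can travel only clockwise (from above), below a 10 mm thick roof, a quarter turn to a stop some 98 degrees on. There a notch 4 mm deep in the roof's underside takes the lug, with 8 degrees to spare either way.
- lid_top (a point): Centre of the flat top face of the loose aluminium lid (about 0.2 kg): disc 86 mm across, 6 mm thick, on a plug that centres it in the rim. x runs along its two ears. Its height over the rim: 24.5 mm with the lugs resting on the rim (start); 18.5 in the slots, resting on the spring (x along barrel x, either way); under 9.5 free to turn; 6 hard down; 13.5 locked (x along barrel y).
- lid_ear (a point): Middle of one of the lid's two upright ears, 31 mm out along lid x and 9 mm above the top face (the other is opposite, along -x). Each ear is 10 mm thick (along lid y), 22 mm long (20 to 42 mm out from the centre) and 18 mm tall; the top is free elsewhere. Right below each ear a locking lug, 16 mm wide and 5 mm thick, sticks out of the plug to 44.5 mm from the centre.
- closed_barrel: The other barrel: the same shape, but its lid is already locked (ears a quarter turn from the ribs); one fixed piece, 115 mm tall over the ears, origin at the centre of its underside. To be left alone. Over the bench hangs a gantry's light bar: along y at x about 0.6 to 0.67 m, 0.67 m above the bench; its 20 mm post rises at x 0.665, y -0.025: keep elbow and wrist clear of them.
- flux: Bystander: round jar with a dark green lid, 50 mm across, 57 mm tall, loose, origin at the centre of its underside; stands between the barrels.
- cutters: Bystander: white tub 73 mm across holding cutters, 121 mm tall in all, loose, origin at the centre of its underside; stands behind the barrels.
- spray: Bystander: small white spray bottle, 57 x 68 mm, 134 mm tall, loose, origin at the centre of its underside; stands behind the barrels.
- jar: Bystander: small empty glass jar, 39 mm across, 42 mm tall, loose, origin at the centre of its underside; stands in front, near the bench's edge.
Not all that is in view belongs to the job. Leave any red look-alike of the part that bears lid_top alone.

How it is judged:
By the outcome, as a careful person would: the job done as asked, in the order asked, and still so for the second after the job is handed in, with the robot touching nothing.
It also fails if it takes over 46 s, if anything falls off the work surface, if the arm or the gripper's body presses on something with over 40 N, if the wrist force passes 120 N, or if a joint passes its speed limit or range.

### The arm

A 6-joint arm with a two-finger parallel gripper is mounted at the origin on a cart in front of the work surface, level with it; the furniture and walls round the work are solid. World frame = base frame: x ahead of the robot, y to its left, z up, the work surface at z = 0. Lengths are in mm, angles in degrees, forces in N, time in s.
With the tool pointing down it reaches from about 350 to 775 mm from the base axis. Payload 5.5 kg.
Tool frame: the origin (TCP) lies at the very end of the fingers, on their centre line; the grasp point (between the pads) lies 19 mm behind it; z points along the fingers, y is the direction in which the jaws open and shut (so a half turn about z gives the same grasp; the last joint's range is limited). The gripper opens to 85 mm and grips with 20 to 120 N. Pads are 22 mm wide; open, the fingers measure 114 mm over their backs; the gripper's body (76 mm by 85 mm) begins 54 mm behind the grasp point. The pads swing forward as they close: fully open they stand 13 mm farther back than shut.
Start: joints at [65.34, 17.945, 2.641, 74.691, 0, 82.002], TCP at [164.888, 550.894, 231.323] pointing down, gripper open.
Joint ranges: [-158.12, 158.12], [-49.38, 96.58], [-58.88, 72.47], [-126.05, 133.96], [-84.25, 85.87], [-180, 180]. Speed limits (degrees/s): [147.25, 147.25, 180, 180, 180, 180].

### API

Orientations are given as a 3x3 rotation matrix whose columns are the frame's x, y, z axes.
In Python, from station import bot, snapshot, camera_model, finder gives the robot as it stands.
- The arm moves only by the shell command python3 -m handwheel 'ROWS' [OPENING] [FORCE]. ROWS is JSON, a list that holds one entry, the list of rows, each a list of 6 numbers: the shift along the tool's x, y, z in cm, then the turn, a rotation vector about the tool's x, y, z in rad. A call has 1 to 10 rows; each row is the pose to reach, as a shift and turn from the pose measured when the call began, along the tool's axes at that moment; what a row does not reach only later rows make up. A row lasts 1/12 s, in which the tool goes at most 41.7 mm and 7.16 degrees, less where a joint would pass 70% of its speed; a pose out of reach is approached as far as the arm can. A call with a gripper value outside its range is refused whole. OPENING is the closure, from 0 (fully open) to 1 (shut), set as the call begins (- or left out, the last holds). The fingers move at their own pace and stop on an object; FORCE is the grip in N (left out, the last holds). Time passes only in rows, so rows that repeat a pose let the fingers close. It gives the time, the measured TCP pose, the force and the opening at its end, in the units of the state.
- bot.sense(): the state, without advancing time (a new reading comes with each control period).
- snapshot(name): name is "scene" or "side" or "wrist"; returns (picture, depth): 400x640x3 uint8, red, green, blue; 400x640 float32, mm along the optical axis (not along the pixel's ray), 0 where there is no reading.
- camera_model(name): a dict with "K" (3x3 intrinsics, pixels), "T" (4x4, takes a point from camera to world coordinates). Camera axes: x right, y down, z forward; pixel columns grow to the right and rows downward; lengths in mm; the calibration is good to about 2 mm. A picture is of the moment at which its call begins: read the wrist's pose just before it. camera_model takes no time and is no camera call; for the wrist camera it gives the pose at the moment of the call.
- bot.close_job(): hands the job in, once; it reports no verdict.
Trained networks look in the newest picture that a camera, given by its name, has taken for a name from the list of things; names that differ only in an ending like _2 or _b are one class to them, and where a whole thing is asked for, a point or a joint stands for the part that bears it (a point fixed in the world has none). Each returns a list of dicts, best first, with "confidence" (0 to 1); they miss things now and then, are a little off and sometimes report something else, mostly with a low value. They report only what shows in the picture. A call takes as long as a camera call. They do not tell look-alikes from the thing itself.
- finder.boxes_of(camera, target): "centre" ([x, y, z] in mm, in world coordinates, good to about 4 mm: the middle of the surface that is visible of it).
- finder.mark_of(camera, target): "centre" ([x, y, z] in mm, in world coordinates, good to about 4 mm: a listed point, or the origin of a listed thing).
The state is a dict: "t": time; "joint_pos": joint angles; "joint_velocities": joint speeds; "tau": joint torques, N m; "eef_pos": TCP position; "eef_rot": TCP orientation; "ft_force": force on the tool from outside, world axes, zero at the start; "wrist_torque": the same for the moment, N m; "finger_gap": finger opening in mm.
Only numpy, scipy, OpenCV 4.12 (cv2) and the standard library are available. Lean on these libraries where they do the work, as an engineer would, in place of code of your own. Each camera call takes 0.05 s, during which the arm holds its last target.

## Working session

There is one attempt and no reset: what is moved stays moved. The work goes in short steps, Python scripts to look and compute and a shell command to move; the robot and the scene stay as the last step left them, time stands still between calls to the robot, and variables do not carry over. Pictures are saved under pics/ and viewed, and the job is handed in when it is done.

```bash
ls; mkdir -p pics; cat > h.py <<'E'
import numpy as np, cv2
from station import bot, snapshot, camera_model, finder
def save(n,im,crop=None,s=1):
    if crop: im=im[crop[1]:crop[3],crop[0]:crop[2]]
    im=cv2.resize(im,None,fx=s,fy=s,interpolation=cv2.INTER_CUBIC)
    cv2.imwrite('pics/'+n,im[:,:,::-1])
def w(cam,d,u,v,M=None):
    M=M or camera_model(cam);K=np.array(M['K']);T=np.array(M['T'])
    z=d[v,u];return (T@np.r_[np.linalg.inv(K)@[u,v,1]*z,1])[:3]
E
python3 - <<'E'
from h import *
s=bot.sense();print(s)
for c in('scene','side','wrist'):
    p,d=snapshot(c);save(c+'0.png',p);np.savez(c+'0.npz',p=p,d=d)
    print(c,np.array(camera_model(c)['T']).round(2).tolist(), np.array(camera_model(c)['K']).round(1).tolist())
    if c!='wrist':
        for t in ('barrel_rim','barrel_slot','lid_top','lid_ear','closed_barrel','flux','cutters','spray','jar'):
            print(t,[(np.round(r['centre']).tolist(),round(r['confidence'],2)) for r in finder.mark_of(c,t)][:3])
print(bot.sense()['t'])
E
```

```text
pics
{'t': 0.0, 'joint_pos': array([6.53393898e+01, 1.79916447e+01, 2.57670477e+00, 7.46896062e+01,
       2.51541449e-03, 8.20010555e+01]), 'joint_velocities': array([ 0.0501998 ,  0.00642778, -0.02814362, -0.00282402, -0.03561008,
       -0.10433725]), 'tau': array([-4.97153051e-04, -4.80630040e+01,  2.98533493e+01,  1.95390685e-02,
       -3.30173043e-04,  4.21242945e-06]), 'eef_pos': array([164.65236683, 550.39581533, 230.39858018]), 'eef_rot': array([[-9.58014411e-01,  2.86718932e-01, -8.01229191e-04],
       [ 2.86719897e-01,  9.58013054e-01, -1.63993645e-03],
       [ 2.97387195e-04, -1.80081111e-03, -9.99998334e-01]]), 'ft_force': array([-0.44112713,  0.79224515, -0.59486607]), 'wrist_torque': array([-0.06146499,  0.01375593, -0.06095095]), 'finger_gap': 85.4298605098942}
scene [[0.44, -0.41, 0.8, -160.15], [-0.9, -0.19, 0.39, -183.2], [-0.01, -0.89, -0.45, 512.58], [0.0, 0.0, 0.0, 1.0]] [[449.2, 0.0, 317.5], [0.0, 449.2, 194.7], [0.0, 0.0, 1.0]]
barrel_rim [([480.0, 85.0, 86.0], 0.55), ([402.0, 219.0, -1.0], 0.19)]
barrel_slot [([481.0, 110.0, 120.0], 0.28)]
lid_top [([684.0
[... 398 characters left out ...]
, [-0.0, -0.84, -0.54, 614.56], [0.0, 0.0, 0.0, 1.0]] [[472.5, 0.0, 326.3], [0.0, 472.5, 200.1], [0.0, 0.0, 1.0]]
barrel_rim [([481.0, 82.0, 85.0], 0.73)]
barrel_slot [([521.0, 88.0, 88.0], 0.77)]
lid_top [([684.0, 338.0, 33.0], 0.8), ([483.0, 81.0, 110.0], 0.69)]
lid_ear [([695.0, 308.0, 43.0], 0.97), ([484.0, 110.0, 118.0], 0.73)]
closed_barrel [([514.0, 322.0, 0.0], 0.82)]
flux []
cutters [([714.0, 88.0, -4.0], 0.67), ([480.0, 81.0, 86.0], 0.48)]
spray [([703.0, 219.0, 0.0], 0.78)]
jar [([408.0, 220.0, 1.0], 0.7)]
wrist [[0.29, 0.91, 0.29, 92.97], [0.96, -0.28, -0.09, 573.94], [0.0, 0.3, -0.95, 372.85], [0.0, 0.0, 0.0, 1.0]] [[279.5, 0.0, 318.3], [0.0, 279.5, 200.3], [0.0, 0.0, 1.0]]
1.05
```

View pics/scene0.png

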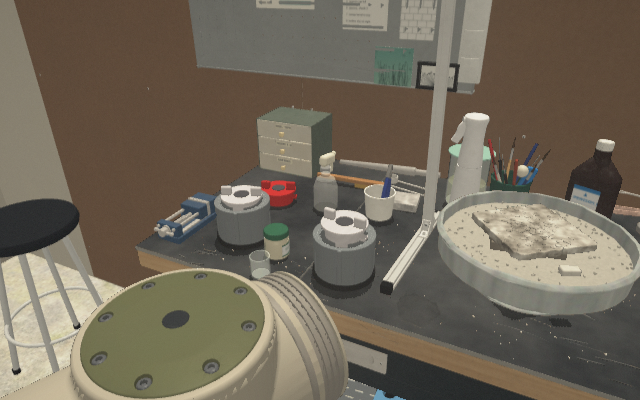

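View pics/side0.png

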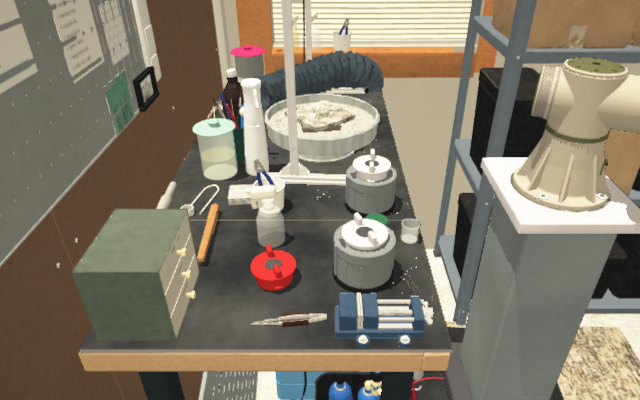

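View pics/wrist0.png

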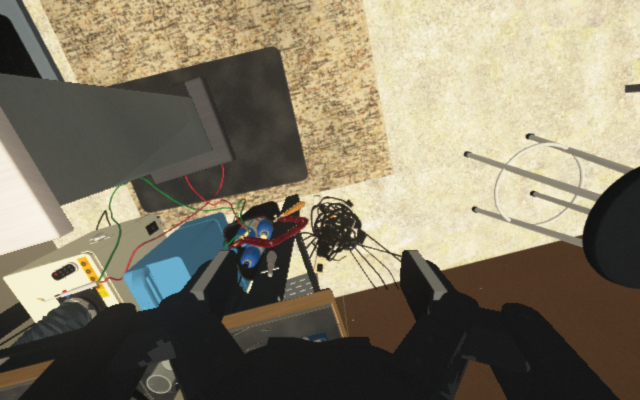

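Candidates for the loose lid: the lid on the right barrel at scene (344,226), the lid on the left barrel at (241,196), and the red look-alike at (278,192). I'll crop close on the two barrels to check heights and ribs.

```bash
python3 - <<'E'
from h import *
a=np.load('scene0.npz')['p'];b=np.load('side0.npz')['p']
A=cv2.resize(a[180:290,195:395],None,fx=4,fy=4,interpolation=cv2.INTER_CUBIC)[:, :800]
save('crop1.png',A)
B=cv2.resize(b[145:295,315:435],None,fx=4,fy=4,interpolation=cv2.INTER_CUBIC)
save('crop2.png',B)
for c in('scene','side'):
    d=np.load(c+'0.npz')['d'];M=camera_model(c);K=np.array(M['K']);T=np.array(M['T'])
    v,u=np.mgrid[:400,:640];P=(np.stack([(u-K[0,2])/K[0,0]*d,(v-K[1,2])/K[1,1]*d,d],-1)@T[:3,:3].T+T[:3,3])
    P=P[d>0]
    for nm,cx,cy in(('open',481,82),('closed',514,323)):
        q=P[(np.hypot(P[:,0]-cx,P[:,1]-cy)<65)&(P[:,2]>60)]
        h,e=np.histogram(q[:,2],bins=np.arange(60,140,4));print(c,nm,list(zip(e[:-1].tolist(),h.tolist())))
        ear=q[q[:,2]>(115 if nm=='open' else 104)]
        t=q[(q[:,2]>104)&(q[:,2]<113)] if nm=='open' else q[(q[:,2]>94)&(q[:,2]<102)]
        # ear clusters
        if len(ear)>5:
            _,l,cc=cv2.kmeans(ear.astype(np.float32),2,None,(3,50,.1),5,cv2.KMEANS_PP_CENTERS);print(cc.round(),len(ear))
        r=q[abs(q[:,2]-85)<3]; (cx1,cy1),rad=cv2.minEnclosingCircle(r[:,:2].astype(np.float32));print('rim',cx1,cy1,rad,'top mid',((t.min(0)+t.max(0))/2).round())
E
```

```text
scene open [(60, 115), (64, 72), (68, 116), (72, 122), (76, 149), (80, 280), (84, 557), (88, 107), (92, 73), (96, 32), (100, 14), (104, 128), (108, 728), (112, 45), (116, 47), (120, 54), (124, 67), (128, 0), (132, 0)]
[[474.  47. 122.]
 [481. 108. 122.]] 177
rim 478.93243408203125 78.8838119506836 59.5035400390625 top mid [480.  78. 109.]
scene closed [(60, 92), (64, 56), (68, 92), (72, 95), (76, 114), (80, 200), (84, 384), (88, 4), (92, 63), (96, 500), (100, 43), (104, 40), (108, 42), (112, 53), (116, 6), (120, 0), (124, 0), (128, 0), (132, 0)]
[[499. 349. 111.]
 [521. 291. 111.]] 141
rim 510.026123046875 321.23114013671875 58.71546173095703 top mid [511. 319.  98.]
side open [(60, 66), (64, 53), (68, 83), (72, 88), (76, 88), (80, 258), (84, 236), (88, 65), (92, 45), (96, 22), (100, 16), (104, 172), (108, 362), (112, 12), (116, 16), (120, 18), (124, 32), (128, 1), (132, 0)]
[[476.  56. 122.]
 [484. 118. 122.]] 71
rim 479.09112548828125 82.85443115234375 58.95895004272461 top mid [479.  82. 108.]
side closed [(60, 81), (64, 68), (68, 107), (72, 107), (76, 127), (80, 390), (84, 424), (88, 3), (92, 86), (96, 883), (100, 40), (104, 32), (108, 37), (112, 80), (116, 1), (120, 0), (124, 0), (128, 0), (132, 0)]
[[500. 356. 111.]
 [522. 299. 111.]] 150
rim 510.12353515625 325.49310302734375 59.612342834472656 top mid [510. 324.  98.]
```

View pics/crop1.png

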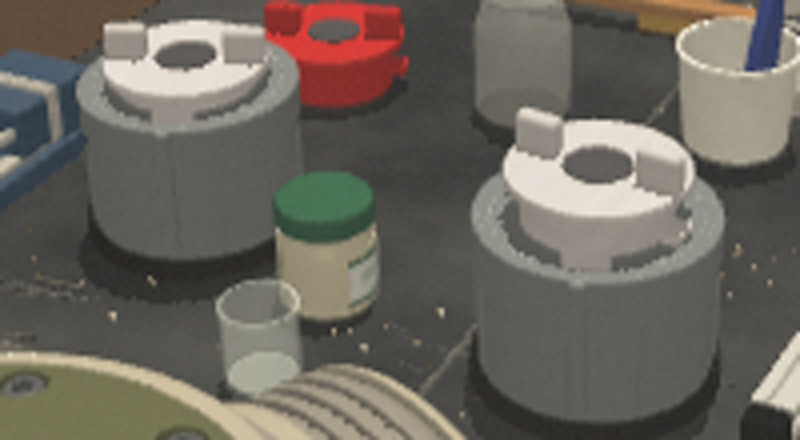

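View pics/crop2.png

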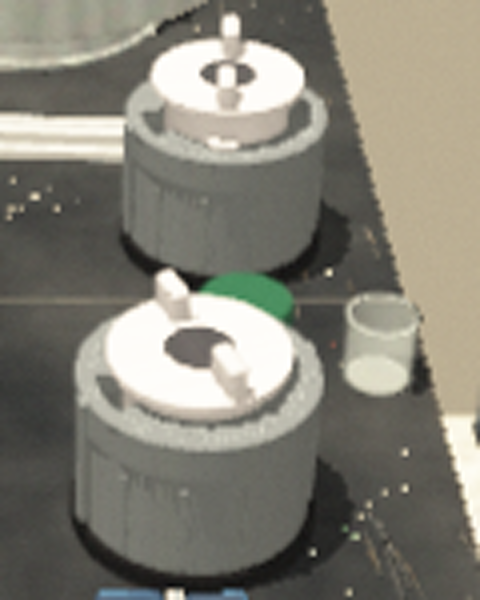

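The raised lid (top about z 109) is on the right-hand barrel at scene (344,226). The left barrel's lid sits at z 98, so it is locked, and the red lid lies on the bench. I'll go above the open barrel and look with the wrist camera.

```bash
cat >> h.py <<'E'
def phi():
    R=np.array(bot.sense()['eef_rot']);return np.degrees(np.arctan2(R[1,1],R[0,1]))
def delta(p,ph):
    s=bot.sense();R=np.array(s['eef_rot']);a=np.radians(ph)
    y=np.array([np.cos(a),np.sin(a),0]);z=np.array([0,0,-1.]);x=np.cross(y,z)
    from scipy.spatial.transform import Rotation as Ro
    rv=Ro.from_matrix(R.T@np.c_[x,y,z]).as_rotvec()
    print('t %.2f'%s['t'],'shift cm',(R.T@(np.array(p)-s['eef_pos'])/10).round(2),'rv',rv.round(3),'pos',np.round(s['eef_pos'],1),'phi %.1f'%phi(),'F',np.round(s['ft_force'],1),'gap %.1f'%s['finger_gap'],'j',np.round(s['joint_pos']))
E
python3 -c "
from h import *
delta([480,82,235],116)"
```

```text
t 1.05 shift cm [-43.63 -35.89  -0.37] rv [ 0.     0.    -0.745] pos [164.9 550.9 231.3] phi 73.3 F [-0.7 -1.  -0.3] gap 85.6 j [65. 18.  3. 75. -0. 82.]
```

```bash
python3 -m handwheel '[[[-22,-18,-0.2,0,0,-0.37],[-22,-18,-0.2,0,0,-0.37],[-22,-18,-0.2,0,0,-0.37],[-22,-18,-0.2,0,0,-0.37],[-22,-18,-0.2,0,0,-0.37],[-43.6,-35.9,-0.4,0,0,-0.745],[-43.6,-35.9,-0.4,0,0,-0.745],[-43.6,-35.9,-0.4,0,0,-0.745],[-43.6,-35.9,-0.4,0,0,-0.745],[-43.6,-35.9,-0.4,0,0,-0.745]]]' 0.43 40
python3 -c "
from h import *
delta([480,82,235],116)"
```

```text
t: 1.88
eef_pos: [383.5, 226.1, 234.4]
eef_rot: [[-0.897, -0.442, 0.001], [-0.442, 0.897, 0.001], [-0.001, 0.0, -1.0]]
ft_force: [0.4, 0.5, -0.3]
finger_gap: 48.7
t 1.88 shift cm [ -2.29 -17.2   -0.05] rv [0.    0.001 0.004] pos [383.5 226.1 234.4] phi 116.2 F [ 0.4  0.5 -0.3] gap 48.7 j [ 20.   3. -15.  72.   0.  -6.]
```

```bash
python3 -m handwheel '[[[-2.3,-17.2,0,0,0,0],[-2.3,-17.2,0,0,0,0],[-2.3,-17.2,0,0,0,0],[-2.3,-17.2,0,0,0,0],[-2.3,-17.2,0,0,0,0],[-2.3,-17.2,0,0,0,0],[-2.3,-17.2,0,0,0,0]]]'
python3 - <<'E'
from h import *
delta([480,82,235],116)
M=camera_model('wrist')
p,d=snapshot('wrist');save('w1.png',p);np.savez('w1.npz',p=p,d=d,K=M['K'],T=M['T'])
for t in ('barrel_rim','barrel_slot','lid_top','lid_ear'):
    print(t,[(np.round(r['centre']).tolist(),round(r['confidence'],2)) for r in finder.mark_of('wrist',t)][:4])
K=np.array(M['K']);T=np.array(M['T'])
v,u=np.mgrid[:400,:640];P=(np.stack([(u-K[0,2])/K[0,0]*d,(v-K[1,2])/K[1,1]*d,d],-1)@T[:3,:3].T+T[:3,3])
# top-down orthophoto of surface z 60..130, 0.25mm..
img=np.zeros((560,560,3),np.uint8);zb=np.full((560,560),-1e9)
m=(d>0)&(P[...,2]>40)&(P[...,2]<135)
for q,c in zip(P[m],p[m]):
    i=int((480+70-q[0])*4);j=int((82+70-q[1])*4)
    if 2<=i<558 and 2<=j<558 and q[2]>zb[i,j]-3:
        img[i-2:i+3,j-2:j+3]=c;zb[i-2:i+3,j-2:j+3]=q[2]
save('ortho.png',img)
E
```

```text
t: 2.47
eef_pos: [479.9, 81.7, 234.2]
eef_rot: [[-0.898, -0.44, -0.0], [-0.44, 0.898, 0.001], [-0.0, 0.001, -1.0]]
ft_force: [0.0, 0.5, 0.1]
finger_gap: 48.4
t 2.47 shift cm [-0.02  0.02 -0.08] rv [0.001 0.    0.002] pos [479.9  81.7 234.2] phi 116.1 F [0.  0.5 0.1] gap 48.4 j [  0.   8. -10.  72.   0. -26.]
barrel_rim []
barrel_slot [([525.0, 92.0, 86.0], 0.9)]
lid_top [([683.0, 342.0, 31.0], 0.74), ([481.0, 79.0, 109.0], 0.65)]
lid_ear [([486.0, 108.0, 117.0], 0.84)]
```

View pics/w1.png

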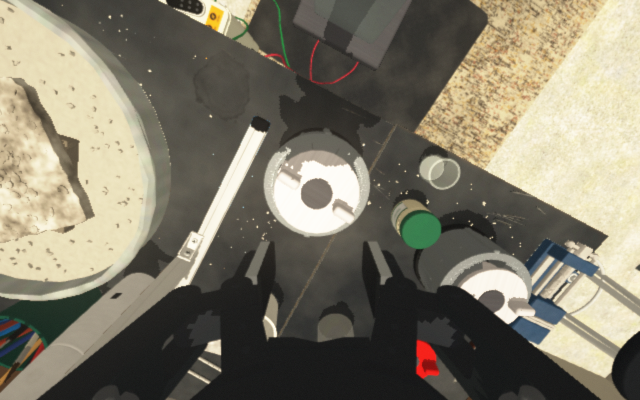

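View pics/ortho.png

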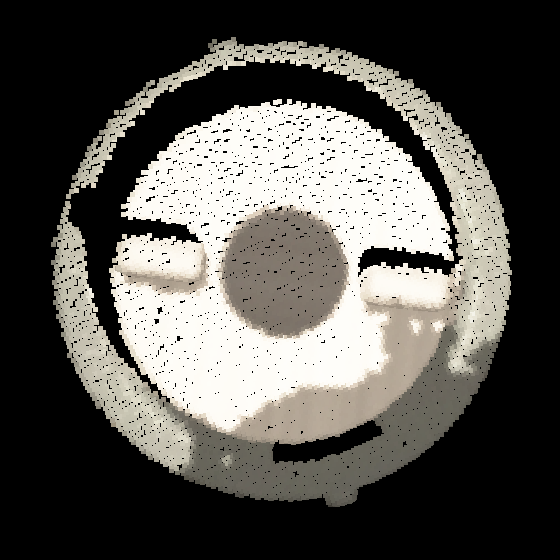

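The wrist view shows the loose lid at pixel (316,190). Its ears are at (290,180) and (342,211), and the barrel's ribs show at the rim edge. From the ortho picture:

| Item | Value |
|---|---|
| Lid centre | about (482, 81) |
| Ear line | 83° |
| Rib/slot line | about 14.5° |

So the lid needs about 68° clockwise to reach the slots. I'll use the opened fingers as a two-pin spanner behind both ears, resting on the flat top.

```bash
python3 -c "
from h import *
delta([481.5,81,114],130)"
```

```text
t 2.72 shift cm [-0.07 -0.3  12.06] rv [ 0.     0.001 -0.238] pos [479.4  83.3 234.6] phi 116.4 F [-0.2  0.1 -0.1] gap 48.9 j [  0.   8. -10.  72.   0. -26.]
```

```bash
python3 -m handwheel '[[[-0.1,-0.2,3,0,0,-0.12],[-0.1,-0.2,5,0,0,-0.24],[-0.1,-0.2,7,0,0,-0.24],[-0.1,-0.2,9,0,0,-0.24],[-0.1,-0.2,10,0,0,-0.24],[-0.1,-0.2,11,0,0,-0.24],[-0.1,-0.2,11.5,0,0,-0.24],[-0.1,-0.2,12,0,0,-0.24],[-0.1,-0.2,12,0,0,-0.24]]]' 0.39 40
python3 - <<'E'
from h import *
for i in range(3):delta([481.5,81,108],130)
p,d=snapshot('wrist');save('w2.png',p)
p,d=snapshot('side');save('s2.png',p,(290,100,450,220),4)
for i in range(2):delta([481.5,81,108],130)
E
```

```text
t: 3.47
eef_pos: [481.3, 82.2, 114.4]
eef_rot: [[-0.765, -0.644, 0.001], [-0.644, 0.765, 0.001], [-0.001, -0.0, -1.0]]
ft_force: [0.6, -0.6, -0.2]
finger_gap: 51.8
t 3.47 shift cm [ 0.06 -0.11  0.64] rv [-0.     0.001  0.002] pos [481.3  82.2 114.4] phi 130.1 F [ 0.6 -0.6 -0.2] gap 51.8 j [  0.  12. -22.  56.   0. -40.]
t 3.47 shift cm [ 0.06 -0.11  0.64] rv [-0.     0.001  0.002] pos [481.3  82.2 114.4] phi 130.1 F [ 0.6 -0.6 -0.2] gap 51.8 j [  0.  12. -22.  56.   0. -40.]
t 3.47 shift cm [ 0.06 -0.11  0.64] rv [-0.     0.001  0.002] pos [481.3  82.2 114.4] phi 130.1 F [ 0.6 -0.6 -0.2] gap 51.8 j [  0.  12. -22.  56.   0. -40.]
t 3.57 shift cm [ 0.09 -0.07  0.72] rv [-0.001  0.002  0.002] pos [481.7  82.1 115.2] phi 130.1 F [ 0.4  0.4 -0.3] gap 51.8 j [  0.  12. -22.  56.   0. -40.]
t 3.57 shift cm [ 0.09 -0.07  0.72] rv [-0.001  0.002  0.002] pos [481.7  82.1 115.2] phi 130.1 F [ 0.4  0.4 -0.3] gap 51.8 j [  0.  12. -22.  56.   0. -40.]
```

View pics/w2.png

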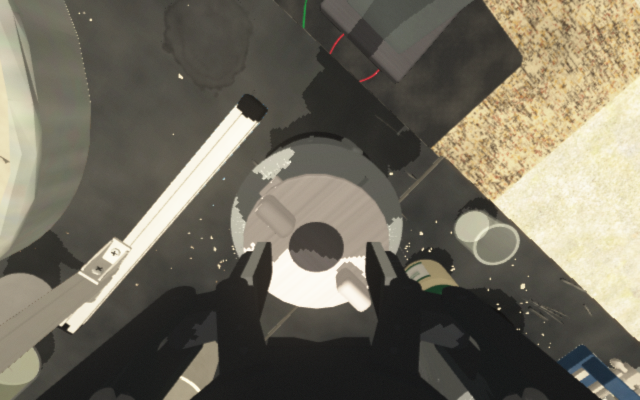

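View pics/s2.png

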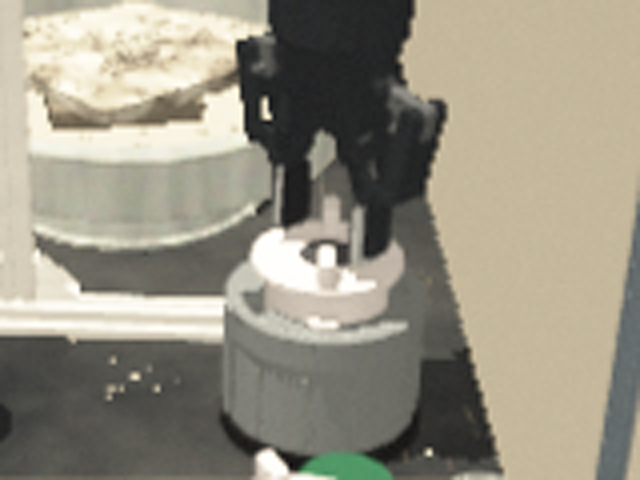

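The fingers are over the lid top on either side of the hub (wrist pixels (255,265) and (378,265)) and clear of the ears. I'll lower gently until there is contact.

```bash
python3 -m handwheel '[[[0.05,-0.1,0.4,0,0,0],[0.05,-0.1,0.6,0,0,0],[0.05,-0.1,0.8,0,0,0],[0.05,-0.1,0.8,0,0,0]]]'; python3 -m handwheel '[[[0,0,0.1,0,0,0],[0,0,0.2,0,0,0],[0,0,0.2,0,0,0]]]'
```

```text
t: 3.9
eef_pos: [481.9, 80.9, 106.9]
eef_rot: [[-0.765, -0.644, 0.002], [-0.644, 0.765, 0.001], [-0.002, -0.001, -1.0]]
ft_force: [0.3, -0.1, -0.0]
finger_gap: 52.2
t: 4.15
eef_pos: [482.0, 80.9, 106.1]
eef_rot: [[-0.765, -0.644, 0.002], [-0.644, 0.765, 0.001], [-0.002, -0.001, -1.0]]
ft_force: [-3.9, -0.4, 8.5]
finger_gap: 52.4
```

```bash
python3 -m handwheel '[[[0,0,-0.15,0,0,0.1],[0,0,-0.15,0,0,0.2],[0,0,-0.15,0,0,0.3],[0,0,-0.15,0,0,0.4],[0,0,-0.15,0,0,0.5],[0,0,-0.15,0,0,0.6],[0,0,-0.15,0,0,0.7],[0,0,-0.15,0,0,0.8],[0,0,-0.15,0,0,0.9],[0,0,-0.15,0,0,0.9]]]'
cat > look.py <<'E'
from h import *
import sys
n=sys.argv[1]
delta([481.7,81,107],50)
M=camera_model('wrist')
p,d=snapshot('wrist');save(n+'w.png',p,(200,100,440,310),3)
K=np.array(M['K']);T=np.array(M['T'])
p2,d2=snapshot('side');save(n+'s.png',p2,(290,100,450,220),4)
v,u=np.mgrid[:400,:640];P=(np.stack([(u-K[0,2])/K[0,0]*d,(v-K[1,2])/K[1,1]*d,d],-1)@T[:3,:3].T+T[:3,3])
m=(d>0)&(P[...,2]>88)&(np.hypot(P[...,0]-482,P[...,1]-81)<41)&(v<262)&(p.min(-1)>90)
q=P[m];h,e=np.histogram(q[:,2],bins=np.arange(88,136,1.5));k=h.argmax();top=np.median(q[abs(q[:,2]-e[k])<2.5,2])
ear=q[(q[:,2]>top+10)&(q[:,2]<top+22)];r=np.hypot(ear[:,0]-482,ear[:,1]-81);ear=ear[r>18]
a=np.degrees(np.arctan2(ear[:,1]-81,ear[:,0]-482));
print('lid top z',top.round(1),'ear n',len(ear),'ang mod180 hist',[(int(x),int(c)) for x,c in zip(range(0,180,10),np.histogram(a%180,bins=18,range=(0,180))[0]) if c], 'mean', np.degrees(np.angle(np.exp(2j*np.radians(a)).mean())/2).round(1) if len(a) else None)
E
python3 look.py a
```

```text
t: 4.98
eef_pos: [482.1, 80.9, 107.7]
eef_rot: [[-0.98, 0.201, 0.003], [0.201, 0.98, 0.001], [-0.002, 0.001, -1.0]]
ft_force: [0.7, -0.0, -0.6]
finger_gap: 52.0
t 4.98 shift cm [0.04 0.   0.07] rv [0.002 0.002 0.495] pos [482.1  80.9 107.7] phi 78.4 F [ 0.7 -0.  -0.6] gap 52.0 j [  0.  13. -22.  55.   0.  12.]
lid top z 108.5 ear n 1153 ang mod180 hist [(30, 424), (40, 437), (50, 167), (60, 15), (90, 110)] mean 46.4
```

View pics/aw.png

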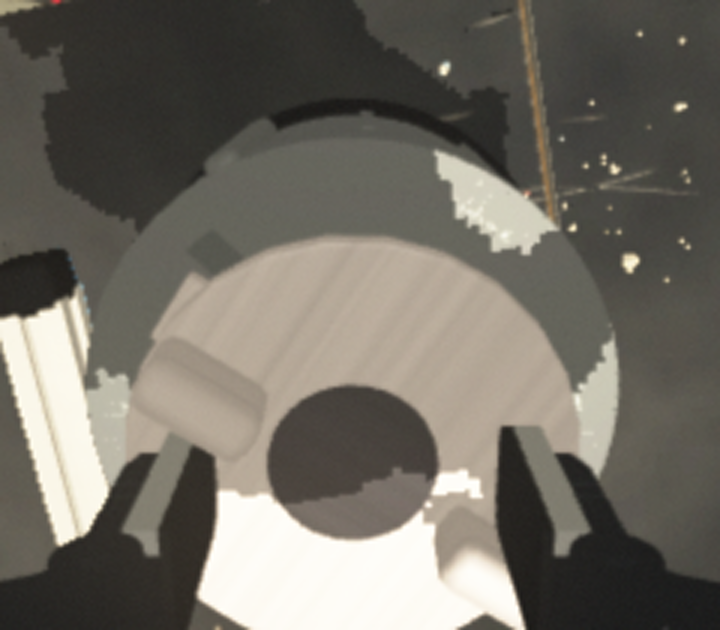

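View pics/as.png

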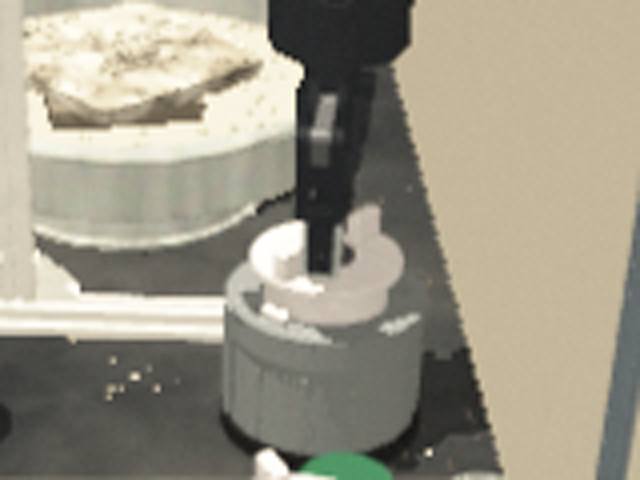

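The spanner grip is carrying the lid. The ear is at crop (200,395) and a slot is visible at (212,252), about 30° further on. I'll continue clockwise, slowing down near the slot.

```bash
python3 -m handwheel '[[[0,0,0,0,0,0.1],[0,0,0,0,0,0.2],[0,0,0,0,0,0.28],[0,0,0,0,0,0.34],[0,0,0,0,0,0.37],[0,0,0,0,0,0.40],[0,0,0,0,0,0.43],[0,0,0,0,0,0.46],[0,0,0,0,0,0.48],[0,0,0,0,0,0.48]]]'
python3 look.py b
```

```text
t: 5.92
eef_pos: [482.0, 80.9, 107.5]
eef_rot: [[-0.78, 0.626, 0.002], [0.626, 0.78, 0.001], [-0.001, 0.002, -1.0]]
ft_force: [0.5, -1.2, 0.1]
finger_gap: 52.1
t 5.92 shift cm [ 0.03 -0.01  0.05] rv [0.002 0.001 0.022] pos [482.   80.9 107.5] phi 51.3 F [ 0.5 -1.2  0.1] gap 52.1 j [  0.  13. -22.  55.   0.  39.]
lid top z 101.6 ear n 987 ang mod180 hist [(0, 294), (10, 417), (20, 140), (30, 54), (40, 2), (60, 38), (70, 42)] mean 17.1
```

View pics/bw.png

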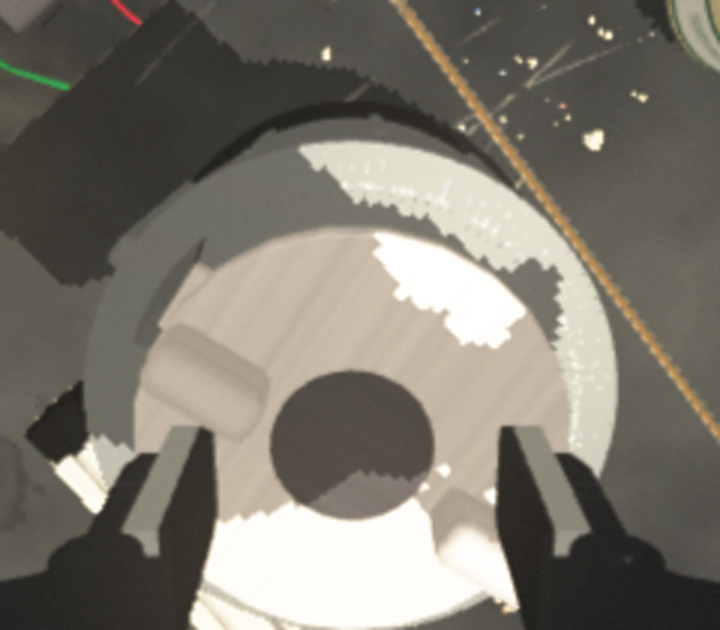

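View pics/bs.png

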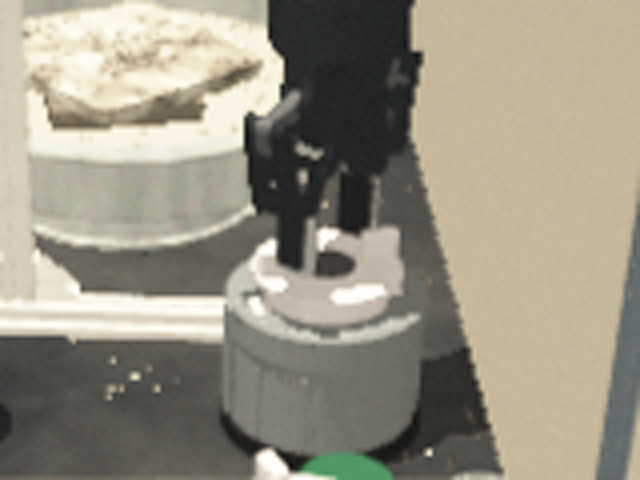

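The lid has dropped into the slots: its top went from 108.5 to 101.6 and the ears are at about 17°. Next I push it down.

```bash
python3 -m handwheel '[[[0,0,0.4,0,0,0],[0,0,0.7,0,0,0],[0,0,0.9,0,0,0],[0,0,1.1,0,0,0],[0,0,1.3,0,0,0],[0,0,1.5,0,0,0],[0,0,1.6,0,0,0],[0,0,1.7,0,0,0],[0,0,1.8,0,0,0],[0,0,1.8,0,0,0]]]'
python3 -c "
from h import *
delta([481.7,81,89],50)"
```

```text
t: 6.85
eef_pos: [482.1, 80.8, 89.9]
eef_rot: [[-0.78, 0.625, 0.003], [0.625, 0.78, 0.0], [-0.002, 0.002, -1.0]]
ft_force: [-1.9, -0.4, 8.0]
finger_gap: 52.5
t 6.85 shift cm [ 0.04 -0.01  0.09] rv [0.002 0.002 0.022] pos [482.1  80.8  89.9] phi 51.3 F [-1.9 -0.4  8. ] gap 52.5 j [  0.  14. -24.  52.   0.  39.]
```

```bash
python3 -m handwheel '[[[0,0,0.05,0,0,0.05],[0,0,0.1,0,0,0.15],[0,0,0.1,0,0,0.25],[0,0,0.1,0,0,0.35],[0,0,0.1,0,0,0.45],[0,0,0.1,0,0,0.55],[0,0,0.1,0,0,0.65],[0,0,0.1,0,0,0.75],[0,0,0.1,0,0,0.8],[0,0,0.1,0,0,0.8]]]'
python3 look.py c
```

```text
t: 7.68
eef_pos: [482.6, 80.6, 89.5]
eef_rot: [[-0.093, 0.996, 0.004], [0.996, 0.093, -0.0], [-0.0, 0.004, -1.0]]
ft_force: [-2.0, -0.2, 7.3]
finger_gap: 52.1
t 7.68 shift cm [ 0.05 -0.08 -1.75] rv [ 0.004  0.002 -0.78 ] pos [482.6  80.6  89.5] phi 5.3 F [-2.  -0.2  7.3] gap 52.1 j [  0.  14. -24.  52.  -0.  85.]
lid top z 91.9 ear n 1155 ang mod180 hist [(20, 121), (130, 145), (140, 536), (150, 237), (160, 115), (170, 1)] mean -29.1
```

View pics/cw.png

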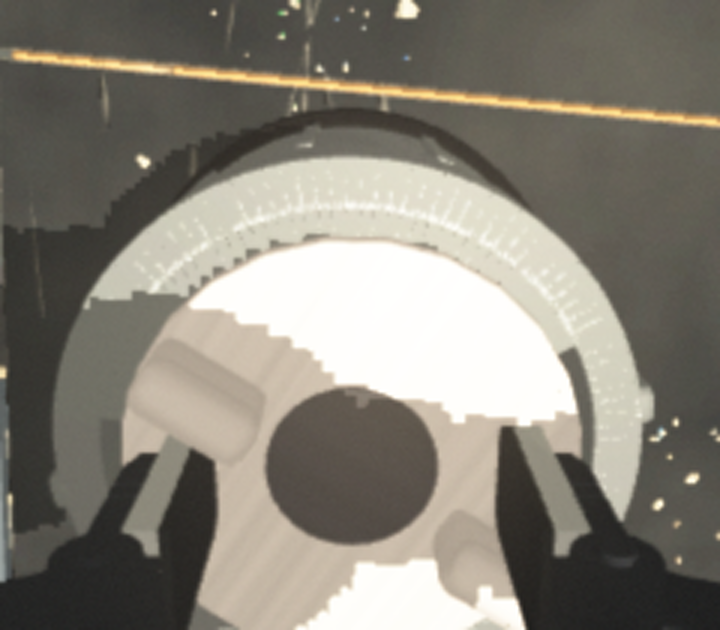

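The lid is under the roof, with its ears at about -29°. Another 0.82 rad or so reaches the notch at about -75.5°.

```bash
python3 -m handwheel '[[[0,0,0.05,0,0,0.05],[0,0,0.05,0,0,0.15],[0,0,0.05,0,0,0.25],[0,0,0.05,0,0,0.35],[0,0,0.05,0,0,0.45],[0,0,0.05,0,0,0.55],[0,0,0.05,0,0,0.65],[0,0,0.05,0,0,0.75],[0,0,0.05,0,0,0.82],[0,0,0.05,0,0,0.82]]]'
python3 look.py d
```

```text
t: 8.62
eef_pos: [482.1, 80.3, 89.3]
eef_rot: [[0.665, 0.746, 0.003], [0.746, -0.665, -0.001], [0.002, 0.003, -1.0]]
ft_force: [-2.2, -2.2, 7.2]
finger_gap: 52.2
t 8.62 shift cm [ 0.02 -0.07 -1.77] rv [ 4.000e-03  1.000e-03 -1.601e+00] pos [482.1  80.3  89.3] phi -41.7 F [-2.2 -2.2  7.2] gap 52.2 j [  0.  14. -24.  52.  -0. 132.]
lid top z 91.7 ear n 1068 ang mod180 hist [(90, 448), (100, 381), (110, 125), (120, 1), (150, 66), (160, 47)] mean -74.8
```

View pics/dw.png

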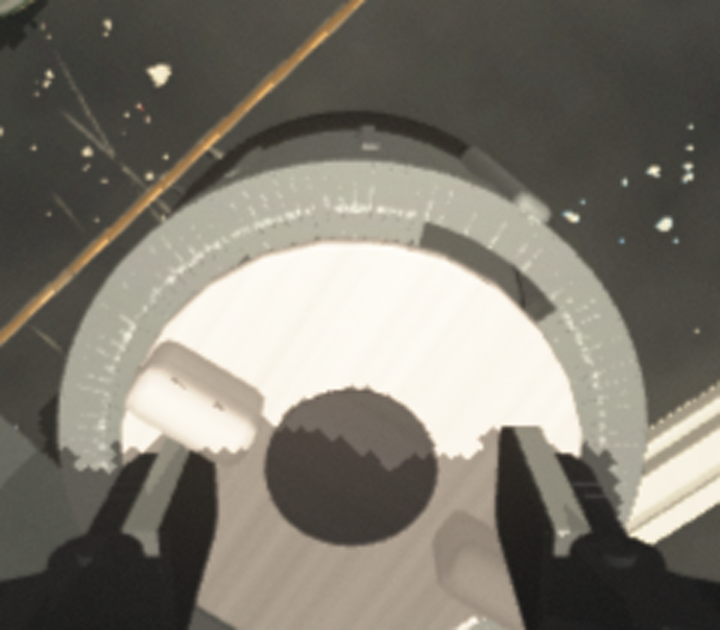

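The ears are at about -75°, at right angles to the slot. I'll ease up so the spring lifts the lid into the notches, and then check.

```bash
python3 -m handwheel '[[[0,0,-0.1,0,0,0],[0,0,-0.3,0,0,0],[0,0,-0.5,0,0,0],[0,0,-0.7,0,0,0],[0,0,-0.9,0,0,0],[0,0,-1.1,0,0,0],[0,0,-1.1,0,0,0]]]'
python3 look.py e
```

```text
t: 9.3
eef_pos: [482.2, 80.5, 100.4]
eef_rot: [[0.663, 0.748, 0.004], [0.748, -0.663, -0.0], [0.002, 0.003, -1.0]]
ft_force: [0.2, -0.8, -0.4]
finger_gap: 52.3
t 9.30 shift cm [ 0.01 -0.07 -0.66] rv [ 4.000e-03  1.000e-03 -1.598e+00] pos [482.2  80.5 100.4] phi -41.6 F [ 0.2 -0.8 -0.4] gap 52.3 j [  0.  13. -23.  54.  -0. 132.]
lid top z 97.5 ear n 1011 ang mod180 hist [(90, 426), (100, 353), (110, 122), (120, 1), (140, 1), (150, 45), (160, 63)] mean -74.7
```

View pics/ew.png

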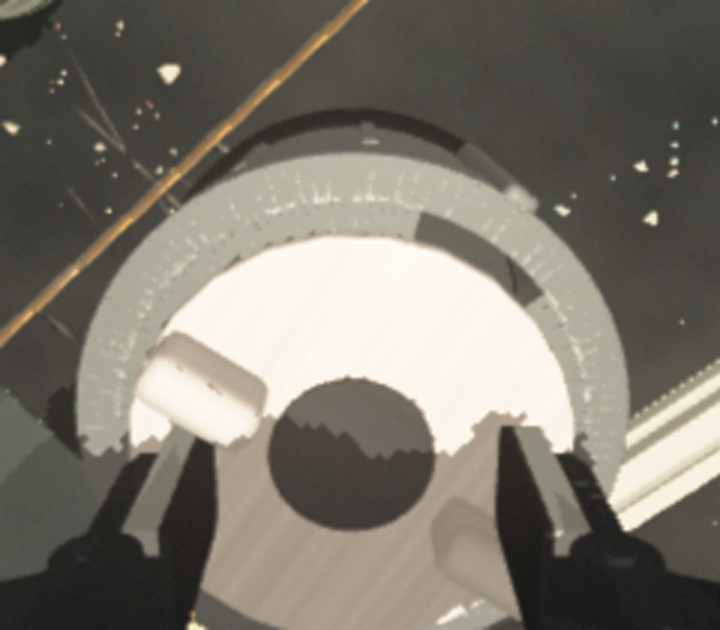

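The lid sprang up from 91.7 to 97.5 mm. It read 108.5 at the start against a nominal 109.5, so the locked height of 98.5 matches. I'll back the fingers off the ears and rise clear.

```bash
python3 -m handwheel '[[[0,0,-0.1,0,0,-0.06],[0,0,-0.1,0,0,-0.12],[0,0,-1,0,0,-0.12],[0,0,-3,0,0,-0.12],[0,0,-6,0,0,-0.12],[0,0,-9,0,0,-0.12],[0,0,-12,0,0,-0.12],[0,0,-13,0,0,-0.12],[0,0,-13,0,0,-0.12]]]'
python3 look.py f
python3 - <<'E'
from h import *
p,d=snapshot('scene');save('f_scene.png',p)
for c in('scene','side'):
    for t in ('closed_barrel','flux','cutters','spray','jar','lid_top','lid_ear'):
        print(c,t,[(np.round(r['centre']).tolist(),round(r['confidence'],2)) for r in finder.mark_of(c,t)][:2])
E
```

```text
t: 10.15
eef_pos: [483.6, 80.5, 233.7]
eef_rot: [[0.57, 0.822, 0.01], [0.822, -0.57, -0.0], [0.005, 0.008, -1.0]]
ft_force: [1.1, -0.7, 0.3]
finger_gap: 51.9
t 10.15 shift cm [-0.14 -0.29 12.67] rv [ 0.01   0.002 -1.479] pos [483.6  80.5 233.7] phi -34.8 F [ 1.1 -0.7  0.3] gap 51.9 j [  0.   8. -10.  72.  -0. 125.]
lid top z 97.6 ear n 436 ang mod180 hist [(90, 115), (100, 211), (110, 108), (120, 2)] mean -74.9
scene closed_barrel [([512.0, 323.0, -0.0], 0.56)]
scene flux [([481.0, 227.0, 2.0], 0.74)]
scene cutters [([717.0, 89.0, -2.0], 0.69)]
scene spray [([707.0, 221.0, 2.0], 0.68), ([513.0, 324.0, 1.0], 0.43)]
scene jar [([407.0, 217.0, -1.0], 0.7)]
scene lid_top [([482.0, 82.0, 95.0], 0.92), ([682.0, 338.0, 35.0], 0.63)]
scene lid_ear [([486.0, 52.0, 108.0], 0.76), ([693.0, 308.0, 46.0], 0.71)]
side closed_barrel [([513.0, 322.0, 4.0], 0.76), ([480.0, 83.0, 87.0], 0.71)]
side flux []
side cutters [([712.0, 91.0, -2.0], 0.82)]
side spray [([704.0, 222.0, -0.0], 0.84)]
side jar [([411.0, 220.0, 0.0], 0.87)]
side lid_top [([484.0, 80.0, 100.0], 0.91), ([682.0, 338.0, 35.0], 0.62)]
side lid_ear [([490.0, 52.0, 108.0], 0.63), ([691.0, 309.0, 44.0], 0.57)]
```

View pics/f_scene.png

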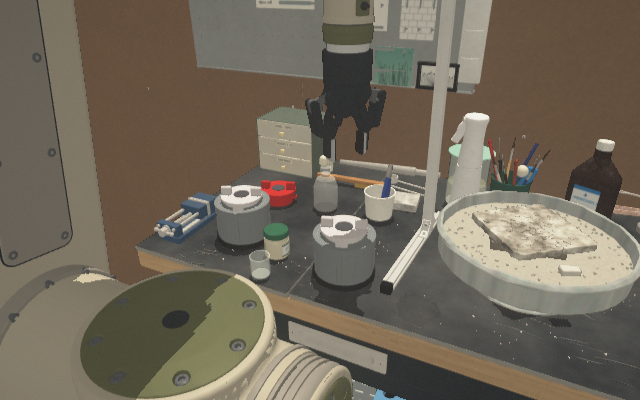

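View pics/fs.png

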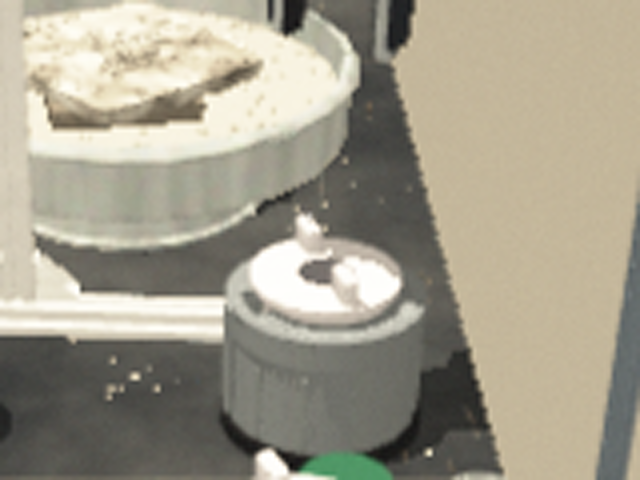

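View pics/fw.png

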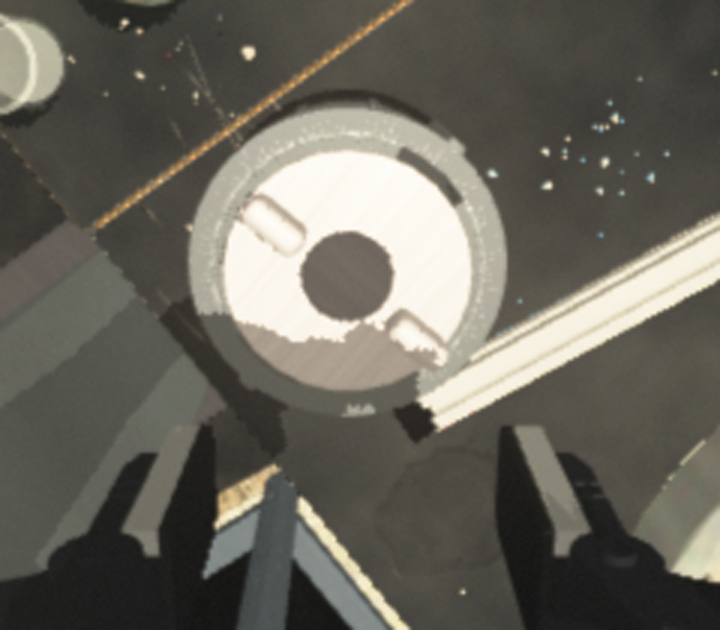

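The lid sits level and low in the rim, with its ears at right angles to the slots (close-up crop, ears at (275,222) and (418,335), slot at (432,175)). The bystanders haven't moved and the gripper is clear, so I'm handing in.

```bash
python3 -c "
from station import bot
print(bot.close_job(), bot.sense()['t'])"
```

```text
the job is handed in; nothing more can be done
the job is handed in; nothing more can be done
```

The loose lid is locked in its barrel, and the job was handed in after about 11 s of the 46 s allowed. I used the half-open fingers as a two-pin spanner behind both ears. With them I turned the lid about 66° clockwise until it dropped into the slots, pushed it down with about 8 N, turned it another 92° or so clockwise and let it spring up.

- **Lock:** the lid top reads 97.6 mm and the ears stand at about -75°, roughly 90° from the slot line at about 14.5°. My height readings ran about 1 mm low throughout, so this agrees with the nominal 98.5 mm when locked. I did not tug on the lid to test the lock.
- **Surroundings:** the closed barrel and all four bystanders were found within a few mm of where they started, which is the finder's accuracy. The side camera never found the flux jar, so only the scene camera confirms it.
- **Disagreements:** apart from that, the finder gave two stray detections. It took the closed barrel for the spray bottle (confidence 0.43) and the open barrel for the closed one (0.71). No check failed.

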